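Find the craft-tub lid that rocks and snap it home

TASK

One of the four blue craft-tub lids in the wooden tray is not snapped on, though it looks much like the others. Press lightly near the corners of the lids with a fingertip until you feel the one that rocks, then press that lid down at its stiff corners until it lies flat and fully home. Only press, coming down slowly so that no lid is struck hard: do not lift, pry or slide any lid, leave the glue stick, bowl and brush where they are, and take your hand away at the end.

Things in the scene. Friction and masses are not known exactly. Their poses are not given: they have to be found in the camera images.
- lid_a: Loose blue plastic lid of the far left tub (seen from the robot); origin: centre of its flat top face. All four lids are identical: 91 mm along own x by 121 mm along own y, z up; plate 3 mm thick, 10 mm skirt hanging round the tub's rim with 2.5 mm play a side. Neighbours are about 9 mm apart. Press on the top, 10 mm or more inside the edge; never hook the skirt.
- tub_a_rim (a point): Centre of the rim plane (top) of the far left tub, straight under its lid: clear plastic tub, 82 mm along x by 112 mm along y, 60 mm tall, rim 70 mm above the paper stack, wedged in the tray and immovable.
- lid_b: Lid of the far right tub, like lid_a. A lid that is home lies with its plate flat on the rim (origin 3 mm above the rim, 73 mm above the paper stack) and stays still under a press on its top. The one that is not home stands level but about 4 mm higher, resting on two diagonally opposite corners that have not snapped in; which tub it is on differs from start to start.
- tub_b_rim (a point): Centre of the rim plane (top) of the far right tub, straight under its lid: clear plastic tub, 82 mm along x by 112 mm along y, 60 mm tall, rim 70 mm above the paper stack, wedged in the tray and immovable.
- lid_c: Lid of the near left tub, like lid_a. On the lid that is not home, a light press (1 to 5 N) near either of its two free corners tips that corner down about 4 mm and the opposite one up (about 0.06 rad); let go, it mostly levels again. The same light press at its two stiff corners does not move it.
- tub_c_rim (a point): Centre of the rim plane (top) of the near left tub, straight under its lid: clear plastic tub, 82 mm along x by 112 mm along y, 60 mm tall, rim 70 mm above the paper stack, wedged in the tray and immovable.
- lid_d: Lid of the near right tub, like lid_a. On the lid that is not home, each stiff corner goes down for good under about 8 to 12 N near that corner (for example 28 mm along x and 42 mm along y from the centre); once both are down the lid lies flat. A press in its middle would need about twice that. Lids on the rim are hard underneath: come down at about 25 mm/s; at 70 mm/s it is a blow.
- tub_d_rim (a point): Centre of the rim plane (top) of the near right tub, straight under its lid: clear plastic tub, 82 mm along x by 112 mm along y, 60 mm tall, rim 70 mm above the paper stack, wedged in the tray and immovable.
- tray: Plywood carry tray, fixed, origin on the paper stack under the middle of the four tubs. Outside 224 mm along its x; along its y from -144 mm to +200 mm; walls 40 mm high, floor 10 mm. The tubs stand in it at x = +-50 mm, y = +-65 mm (two by two); beyond y = +144 mm is an open pen compartment.
- pad: Fixed flat stack of coloured paper on the table, 360 mm along x (from -135 to +225 mm) by 560 mm along y (from -338 to +222 mm), on which the tray, bowl and brush stand. Origin on its top face, 4 to 24 mm above the table, differing from start to start; z up.
- glue_mid (a point): Half-way up a white glue stick with a red cap, 29 mm across, 90 mm tall, standing loose in the tray's pen compartment (its top is 100 mm above the paper stack). Leave it.
- bowl: Amber glass bowl of painted eggs, 130 mm across, about 65 mm tall with the eggs, loose on the paper stack beyond the tray's -y end; origin at the centre of its foot. Leave it.
- brush: Flat red-handled paint brush, 180 mm long and 42 mm wide, lying loose on the paper stack along the tray's +x side (its far side); origin under its middle, its x axis along the brush. Leave it.
There are look-alikes about, which are no part of the job. Leave any green or pink look-alike of the lid_a alone.

How it is judged:
By the outcome, as a careful person would: the job done as asked, in the order asked, and still so for the second after the job is handed in, with the robot touching nothing.
It also fails if it takes over 67 s, if anything falls off the work surface, if the arm or the gripper's body presses on something with over 40 N, if the wrist force passes 120 N, or if a joint passes its speed limit or range.

ROBOT

A 6-joint arm with a two-finger parallel gripper is mounted at the origin on the work surface. World frame = base frame: x ahead of the robot, y to its left, z up, the work surface at z = 0. Lengths are in m, angles in degrees, forces in N, time in s.
With the tool pointing down it reaches from about 0.35 to 0.875 m from the base axis. Payload 4.2 kg.
Tool frame: the origin (TCP) lies midway between the tips of the shut fingers; the grasp point (between the pads) lies 19 mm behind it; z points along the fingers, y is the line along which they close (so a half turn about z gives the same grasp; the last joint's range is limited). The gripper opens to 87 mm and grips with 3 to 60 N. Pads are 19 mm wide; open, the fingers measure 117 mm over their backs; the gripper's body (75 mm by 190 mm) begins 51 mm behind the grasp point.
Start: joints at [87.41, 22.042, 0.453, 0, -68.411, -14.817], TCP at [0.187, 0.596, 0.223] pointing down, gripper open.
Joint ranges: [-179.83, 179.83], [-69.29, 118.12], [-61.27, 80.66], [-181.25, 117.63], [-171.15, -9.14], [-177.46, 177.46]. Speed limits (degrees/s): [159.86, 159.86, 180, 180, 180, 180].

INTERFACE

Orientations are given as a 3x3 rotation matrix whose columns are the frame's x, y, z axes.
In Python, from station import sense, capture, camera_params, finish_job gives the robot as it stands.
- The arm moves only by the tool drive_tool, never from a script. Its argument "rows" is a list of rows, each an object of numbers: "tx", "ty", "tz": the shift along the tool's x, y, z in cm; "ax", "ay", "az": the turn, a rotation vector about the tool's x, y, z in rad; "claw": the finger opening in cm, from 0 to 8.7. In form: [{"tx": .., "ty": .., "tz": .., "ax": .., "ay": .., "az": .., "claw": ..}, ...]. A call has 1 to 10 rows; each row shifts and turns the commanded pose from where the row before left it, along the tool's axes as they then stand; what a row does not reach is not made up. A row lasts 1/12 s, in which the tool goes at most 41.7 mm and 7.16 degrees, less where a joint would pass 70% of its speed; a pose out of reach is approached as far as the arm can. A call with a gripper value outside its range is refused whole. The fingers move at their own pace and stop on an object; the grip force is fixed at half the most. Time passes only in rows, so rows that do not move let the fingers close. It gives the time, the measured TCP pose, the force, the opening and the grip force at its end, in the units of the state.
- sense(): the state, without advancing time (a new reading comes with each control period).
- capture(name): name is "side" or "top"; returns (picture, depth): 480x640x3 uint8, red, green, blue; 480x640 float32, m along the optical axis (not along the pixel's ray), 0 where there is no reading.
- camera_params(name): a dict with "intrinsics" (3x3 intrinsics, pixels), "R" (3x3) and "t" (3): a world point X has camera coordinates R X + t. Camera axes: x right, y down, z forward; pixel columns grow to the right and rows downward; lengths in m; the calibration is good to about 2 mm. A picture is of the moment at which its call begins. camera_params takes no time and is no camera call.
- finish_job(): hands the job in; it is judged then, once.
The state is a dict: "time_s": time; "joints": joint angles; "joint_velocities": joint speeds; "effort": joint torques, N m; "tcp_pos": TCP position; "ee_rot": TCP orientation; "wrist_force": force on the tool from outside, world axes, zero at the start; "moment": the same for the moment, N m; "gripper_width": opening from 0.0 (shut) to 1.0 (fully open); "gripper_force": force on a finger pad.
Only numpy, scipy, OpenCV 4.12 (cv2) and the standard library are available. Lean on these libraries where they do the work, as an engineer would, in place of code of your own. Each camera call takes 0.05 s, during which the arm holds its last target. There are 200 camera calls.

## Working session

There is one attempt and no reset: what is moved stays moved. The work goes in short steps, Python scripts to look and compute and a tool call to move; the robot and the scene stay as the last step left them, time stands still between calls to the robot, and variables do not carry over. Pictures are saved under pics/ and viewed, at most 10 in all, crops included, and the job is handed in when it is done.

Besides the shell and the picture viewer there is one more tool, called after "Emit:" as name([rows], argument=value, ...), one row to a line, values as JSON. drive_tool: Moves the arm, as the interface text tells. Its arguments: {"type":"object","properties":{"rows":{"type":"array"}},"required":["rows"]}

```bash
mkdir -p pics; cat > h.py <<'E'
import numpy as np, cv2
from station import sense, capture, camera_params, finish_job
def cloud(name):
    im,d=capture(name); p=camera_params(name); K=np.array(p["intrinsics"]);R=np.array(p["R"]);t=np.array(p["t"])
    v,u=np.indices(d.shape); X=np.stack([(u-K[0,2])/K[0,0]*d,(v-K[1,2])/K[1,1]*d,d],-1)
    W=(X-t)@R; W[d==0]=np.nan
    return im,W
E
python3 - <<'E'
from h import *
s=sense(); print(s["time_s"],s["tcp_pos"],s["ee_rot"],s["wrist_force"])
for n in("top","side"):
    im,W=cloud(n); cv2.imwrite(f"pics/{n}0.png",im[...,::-1]); np.savez(f"{n}0.npz",im=im,W=W)
E
```

```text
0.0 [0.18675622 0.59580277 0.22142848] [[ 9.54155227e-01 -2.99311649e-01 -5.83159940e-04]
 [-2.99312204e-01 -9.54152797e-01 -2.15511604e-03]
 [ 8.86276490e-05  2.23086212e-03 -9.99997508e-01]] [-0.45972415  0.79659524  0.10813803]
```

View pics/top0.png

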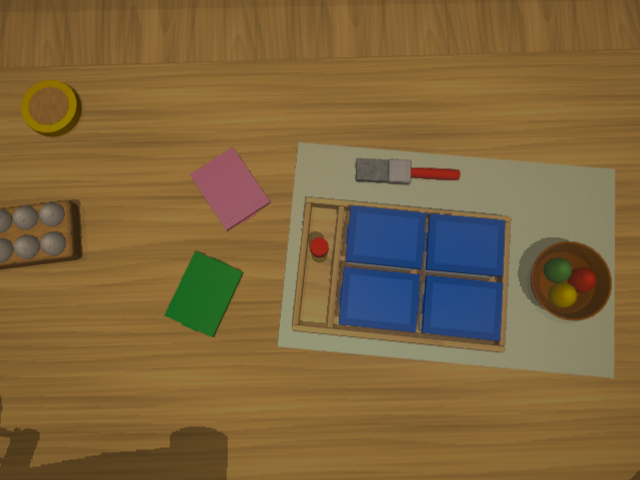

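View pics/side0.png

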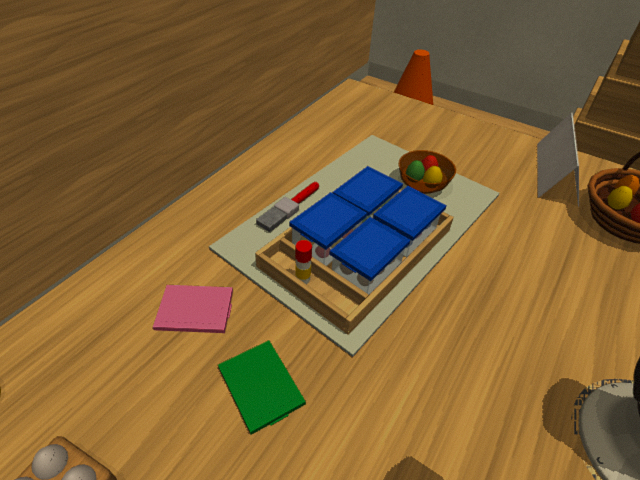

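The top picture shows the four lids at about (385,237), (466,246), (379,299) and (462,308), with the glue stick at (319,247), the bowl at (570,281) and the brush at (408,171). Next I measure the lids' poses and heights.

```bash
python3 - <<'E'
from h import *
for n in("top","side"):
    z=np.load(n+"0.npz"); im=z["im"].astype(int);W=z["W"]
    m=(im[...,2]>90)&(im[...,2]>im[...,1]*1.5)&(im[...,2]>im[...,0]*2.5)
    zz=np.nanmedian(W[m][:,2]); print(n,"z",zz)
    m&=np.abs(W[...,2]-zz)<.008
    m=cv2.morphologyEx(m.astype(np.uint8),cv2.MORPH_OPEN,np.ones((3,3)))
    k,L,st,c=cv2.connectedComponentsWithStats(m)
    for i in range(1,k):
        if st[i,4]<300: continue
        P=W[(L==i)]; Q=W[cv2.erode((L==i).astype(np.uint8),np.ones((9,9)))>0]
        r=cv2.minAreaRect((P[:,:2]*1000).astype(np.float32))
        A=np.c_[Q[:,:2]-Q[:,:2].mean(0),np.ones(len(Q))]; f=np.linalg.lstsq(A,Q[:,2],rcond=None)[0]
        print(c[i].round(),st[i,4],np.round(r,1) if 0 else r,"z %.4f"%np.median(Q[:,2]),"slope",f[:2].round(3),"sd",(Q[:,2]-A@f).std().round(4))
W=np.load("top0.npz")["W"]; print("pad z",np.median(W[345:365,540:600,2]),"table",np.nanmedian(W[380:400,300:400,2]))
E
```

```text
top z 0.08349005893400263
[386. 237.] 4098 ((593.99462890625, -58.87805938720703), (121.77461242675781, 89.43732452392578), 82.72091674804688) z 0.0871 slope [-0.     0.003] sd 0.0016
[465. 245.] 4075 ((578.4918212890625, -186.45095825195312), (119.6155014038086, 89.15742492675781), 82.87696075439453) z 0.0827 slope [-0.002  0.003] sd 0.0016
[379. 299.] 4289 ((495.69122314453125, -45.48131561279297), (120.78929901123047, 89.18110656738281), 82.47225952148438) z 0.0831 slope [-0.001  0.002] sd 0.0016
[462. 308.] 4320 ((478.92291259765625, -174.71551513671875), (119.25523376464844, 89.36799621582031), 82.57463073730469) z 0.0828 slope [-0.002  0.002] sd 0.0016
side z 0.08400212263731684
[368. 188.] 1574 ((576.9771728515625, -190.33441162109375), (121.85279083251953, 90.84685516357422), 82.98125457763672) z 0.0837 slope [-0.004  0.001] sd 0.001
[410. 211.] 1867 ((477.030517578125, -178.35763549804688), (122.43919372558594, 90.88282012939453), 82.54288482666016) z 0.0838 slope [-0.001  0.004] sd 0.001
[328. 218.] 2033 ((591.8892822265625, -62.64457702636719), (122.50829315185547, 91.48261260986328), 83.01277923583984) z 0.0876 slope [ 0.    -0.001] sd 0.001
[370. 246.] 2437 ((494.10308837890625, -48.821311950683594), (123.70808410644531, 90.84994506835938), 82.67478942871094) z 0.0836 slope [-0.001  0.002] sd 0.001
pad z nan table 0.0006622609288462355
```

The far-left lid (lid_a) stands about 4 mm higher than the rest, so I'll feel that one first. I shut the fingers, line up with the lid and cross over.

Emit:
drive_tool([
  {"az": -0.088,"claw": 0},
  {"az": -0.088,"claw": 0},
  {"tx": 1.2,"ty": 1.4,"claw": 0},
  {"tx": 2.4,"ty": 2.9,"claw": 0},
  {"tx": 2.4,"ty": 2.9,"claw": 0},
  {"tx": 2.4,"ty": 2.9,"claw": 0},
  {"tx": 2.4,"ty": 2.9,"claw": 0},
  {"tx": 2.4,"ty": 2.9,"claw": 0},
  {"tx": 2.4,"ty": 2.9,"claw": 0},
  {"tx": 2.4,"ty": 2.9,"claw": 0},
])

```text
invalid input at $.rows[0]: expected keys tx, ty, tz, ax, ay, az, claw
```

Emit:
drive_tool([
  {"tx": 2.4,"ty": 2.9,"claw": 0},
  {"tx": 2.4,"ty": 2.9,"claw": 0},
  {"tx": 2.4,"ty": 2.9,"claw": 0},
  {"tx": 2.4,"ty": 2.9,"claw": 0},
  {"tx": 2.4,"ty": 2.9,"claw": 0},
  {"tx": 2.4,"ty": 2.9,"claw": 0},
  {"tx": 2.4,"ty": 2.9,"claw": 0},
  {"tx": 2.4,"ty": 2.9,"claw": 0},
  {"tx": 2.4,"ty": 2.9,"claw": 0},
  {"claw": 0},
])

```text
invalid input at $.rows[0]: expected keys tx, ty, tz, ax, ay, az, claw
```

```bash
cat > s.py <<'E'
from h import *
s=sense();T=dict(pp=(.626,-.0225),mp=(.5705,-.0155),pm=(.6155,-.1055),mm=(.560,-.0985))
p=s["tcp_pos"];R=np.array(s["ee_rot"]);print(s["time_s"],p,s["wrist_force"],s["gripper_width"],R.round(3).tolist())
for k,v in T.items(): print(k,(100*R.T@(np.array([*v,.10])-p)).round(2))
E
python3 s.py
```

```text
0.1 [0.18681432 0.59587513 0.22155946] [0.09164202 0.63882307 0.32727189] 1.0028252528429282 [[0.954, -0.299, -0.0], [-0.299, -0.954, -0.002], [0.0, 0.002, -1.0]]
pp [60.41 45.83 12.26]
mp [54.91 46.83 12.26]
pm [61.89 54.07 12.27]
mm [56.39 55.06 12.27]
```

All keys are needed in every row.

Emit:
drive_tool([
  {"tx": 0,"ty": 0,"tz": 0,"ax": 0,"ay": 0,"az": -0.088,"claw": 0},
  {"tx": 0,"ty": 0,"tz": 0,"ax": 0,"ay": 0,"az": -0.088,"claw": 0},
  {"tx": 1.2,"ty": 1.4,"tz": 0,"ax": 0,"ay": 0,"az": 0,"claw": 0},
  {"tx": 2.4,"ty": 2.9,"tz": 0,"ax": 0,"ay": 0,"az": 0,"claw": 0},
  {"tx": 2.4,"ty": 2.9,"tz": 0,"ax": 0,"ay": 0,"az": 0,"claw": 0},
  {"tx": 2.4,"ty": 2.9,"tz": 0,"ax": 0,"ay": 0,"az": 0,"claw": 0},
  {"tx": 2.4,"ty": 2.9,"tz": 0,"ax": 0,"ay": 0,"az": 0,"claw": 0},
  {"tx": 2.4,"ty": 2.9,"tz": 0,"ax": 0,"ay": 0,"az": 0,"claw": 0},
  {"tx": 2.4,"ty": 2.9,"tz": 0,"ax": 0,"ay": 0,"az": 0,"claw": 0},
  {"tx": 2.4,"ty": 2.9,"tz": 0,"ax": 0,"ay": 0,"az": 0,"claw": 0},
])

```text
time_s: 0.93
tcp_pos: [0.3382, 0.3563, 0.2223]
ee_rot: [[0.992, -0.127, -0.0], [-0.127, -0.992, -0.0], [-0.0, 0.0, -1.0]]
wrist_force: [0.1, 0.4, 0.1]
gripper_width: 0.328
gripper_force: 0.0
```

Emit:
drive_tool([
  {"tx": 2.4,"ty": 2.9,"tz": 0,"ax": 0,"ay": 0,"az": 0,"claw": 0},
  {"tx": 2.4,"ty": 2.9,"tz": 0,"ax": 0,"ay": 0,"az": 0,"claw": 0},
  {"tx": 2.4,"ty": 2.9,"tz": 0,"ax": 0,"ay": 0,"az": 0,"claw": 0},
  {"tx": 2.4,"ty": 2.9,"tz": 0,"ax": 0,"ay": 0,"az": 0,"claw": 0},
  {"tx": 2.4,"ty": 2.9,"tz": 0,"ax": 0,"ay": 0,"az": 0,"claw": 0},
  {"tx": 2.4,"ty": 2.9,"tz": 0,"ax": 0,"ay": 0,"az": 0,"claw": 0},
  {"tx": 2.4,"ty": 2.9,"tz": 0,"ax": 0,"ay": 0,"az": 0,"claw": 0},
  {"tx": 2.4,"ty": 2.9,"tz": 0,"ax": 0,"ay": 0,"az": 0,"claw": 0},
  {"tx": 2.4,"ty": 2.9,"tz": 0,"ax": 0,"ay": 0,"az": 0,"claw": 0},
  {"tx": 0,"ty": 0,"tz": 0,"ax": 0,"ay": 0,"az": 0,"claw": 0},
])

```text
time_s: 1.77
tcp_pos: [0.5208, 0.0673, 0.2218]
ee_rot: [[0.991, -0.134, -0.001], [-0.134, -0.991, -0.001], [-0.001, 0.002, -1.0]]
wrist_force: [0.7, 0.3, -0.3]
gripper_width: 0.005
gripper_force: 0.0
```

```bash
python3 s.py
```

```text
1.7667 [0.52078234 0.06727478 0.2218102 ] [ 0.72930979  0.29282088 -0.28749202] 0.005128257576520022 [[0.991, -0.134, -0.001], [-0.134, -0.991, -0.001], [-0.001, 0.002, -1.0]]
pp [11.63  7.47 12.19]
mp [ 6.04  7.52 12.19]
pm [11.7  15.84 12.2 ]
mm [ 6.11 15.88 12.2 ]
```

Emit:
drive_tool([
  {"tx": 2.0,"ty": 2.5,"tz": 0,"ax": 0,"ay": 0,"az": 0,"claw": 0},
  {"tx": 2.0,"ty": 2.5,"tz": 1,"ax": 0,"ay": 0,"az": 0,"claw": 0},
  {"tx": 2.0,"ty": 2.5,"tz": 1.5,"ax": 0,"ay": 0,"az": 0,"claw": 0},
  {"tx": 0,"ty": 0,"tz": 2.5,"ax": 0,"ay": 0,"az": 0,"claw": 0},
  {"tx": 0,"ty": 0,"tz": 2.5,"ax": 0,"ay": 0,"az": 0,"claw": 0},
  {"tx": 0,"ty": 0,"tz": 2,"ax": 0,"ay": 0,"az": 0,"claw": 0},
  {"tx": 0,"ty": 0,"tz": 1,"ax": 0,"ay": 0,"az": 0,"claw": 0},
  {"tx": 0,"ty": 0,"tz": 0.5,"ax": 0,"ay": 0,"az": 0,"claw": 0},
  {"tx": 0,"ty": 0,"tz": 0.2,"ax": 0,"ay": 0,"az": 0,"claw": 0},
  {"tx": 0,"ty": 0,"tz": 0,"ax": 0,"ay": 0,"az": 0,"claw": 0},
])

```text
time_s: 2.6
tcp_pos: [0.5692, -0.0099, 0.1111]
ee_rot: [[0.992, -0.127, 0.001], [-0.127, -0.992, -0.0], [0.001, -0.0, -1.0]]
wrist_force: [-0.1, -0.4, 0.4]
gripper_width: 0.003
gripper_force: 0.0
```

```bash
python3 s.py
```

```text
2.6 [ 0.56922672 -0.00991472  0.11108902] [-0.08607294 -0.43953535  0.42193733] 0.0027759442407110126 [[0.992, -0.127, 0.001], [-0.127, -0.992, -0.0], [0.001, -0.0, -1.0]]
pp [5.79 0.53 1.11]
mp [0.2  0.54 1.11]
pm [5.8  8.89 1.11]
mm [0.21 8.9  1.11]
```

Emit:
drive_tool([
  {"tx": 0.2,"ty": 0.5,"tz": 0.2,"ax": 0,"ay": 0,"az": 0,"claw": 0},
  {"tx": 0,"ty": 0,"tz": 0.2,"ax": 0,"ay": 0,"az": 0,"claw": 0},
  {"tx": 0,"ty": 0,"tz": 0.2,"ax": 0,"ay": 0,"az": 0,"claw": 0},
  {"tx": 0,"ty": 0,"tz": 0.2,"ax": 0,"ay": 0,"az": 0,"claw": 0},
  {"tx": 0,"ty": 0,"tz": 0.2,"ax": 0,"ay": 0,"az": 0,"claw": 0},
  {"tx": 0,"ty": 0,"tz": 0.2,"ax": 0,"ay": 0,"az": 0,"claw": 0},
  {"tx": 0,"ty": 0,"tz": 0.2,"ax": 0,"ay": 0,"az": 0,"claw": 0},
  {"tx": 0,"ty": 0,"tz": 0.2,"ax": 0,"ay": 0,"az": 0,"claw": 0},
  {"tx": 0,"ty": 0,"tz": 0.2,"ax": 0,"ay": 0,"az": 0,"claw": 0},
  {"tx": 0,"ty": 0,"tz": 0.1,"ax": 0,"ay": 0,"az": 0,"claw": 0},
])

```text
time_s: 3.43
tcp_pos: [0.5699, -0.0155, 0.0912]
ee_rot: [[0.992, -0.127, -0.001], [-0.127, -0.992, -0.0], [-0.001, 0.0, -1.0]]
wrist_force: [-0.8, 0.4, -0.2]
gripper_width: 0.006
gripper_force: 0.0
```

Emit:
drive_tool([
  {"tx": 0,"ty": 0,"tz": 0.1,"ax": 0,"ay": 0,"az": 0,"claw": 0},
  {"tx": 0,"ty": 0,"tz": 0.1,"ax": 0,"ay": 0,"az": 0,"claw": 0},
  {"tx": 0,"ty": 0,"tz": 0.1,"ax": 0,"ay": 0,"az": 0,"claw": 0},
  {"tx": 0,"ty": 0,"tz": 0,"ax": 0,"ay": 0,"az": 0,"claw": 0},
])

```text
time_s: 3.77
tcp_pos: [0.57, -0.0154, 0.0884]
ee_rot: [[0.992, -0.127, -0.0], [-0.127, -0.992, -0.0], [-0.0, 0.0, -1.0]]
wrist_force: [1.4, 0.7, -0.2]
gripper_width: 0.004
gripper_force: 0.0
```

Emit:
drive_tool([
  {"tx": 0,"ty": 0,"tz": 0.1,"ax": 0,"ay": 0,"az": 0,"claw": 0},
  {"tx": 0,"ty": 0,"tz": 0,"ax": 0,"ay": 0,"az": 0,"claw": 0},
])

```text
time_s: 3.93
tcp_pos: [0.57, -0.0154, 0.0874]
ee_rot: [[0.992, -0.128, -0.0], [-0.128, -0.992, 0.0], [-0.0, 0.0, -1.0]]
wrist_force: [0.6, -0.6, -0.4]
gripper_width: 0.005
gripper_force: 0.0
```

Emit:
drive_tool([
  {"tx": 0,"ty": 0,"tz": 0.1,"ax": 0,"ay": 0,"az": 0,"claw": 0},
  {"tx": 0,"ty": 0,"tz": 0,"ax": 0,"ay": 0,"az": 0,"claw": 0},
])

```text
time_s: 4.1
tcp_pos: [0.57, -0.0154, 0.0864]
ee_rot: [[0.992, -0.127, -0.0], [-0.127, -0.992, 0.0], [-0.0, -0.0, -1.0]]
wrist_force: [0.8, -0.2, -0.7]
gripper_width: 0.004
gripper_force: 0.0
```

Emit:
drive_tool([
  {"tx": 0,"ty": 0,"tz": 0.1,"ax": 0,"ay": 0,"az": 0,"claw": 0},
  {"tx": 0,"ty": 0,"tz": 0,"ax": 0,"ay": 0,"az": 0,"claw": 0},
])

```text
time_s: 4.27
tcp_pos: [0.57, -0.0155, 0.0854]
ee_rot: [[0.992, -0.128, -0.0], [-0.128, -0.992, -0.0], [-0.0, 0.0, -1.0]]
wrist_force: [0.1, -0.6, -0.0]
gripper_width: 0.004
gripper_force: 0.0
```

Emit:
drive_tool([
  {"tx": 0,"ty": 0,"tz": 0.1,"ax": 0,"ay": 0,"az": 0,"claw": 0},
  {"tx": 0,"ty": 0,"tz": 0,"ax": 0,"ay": 0,"az": 0,"claw": 0},
])

```text
time_s: 4.43
tcp_pos: [0.5701, -0.0155, 0.0845]
ee_rot: [[0.992, -0.127, 0.0], [-0.127, -0.992, -0.0], [0.0, 0.0, -1.0]]
wrist_force: [-0.1, -0.9, 0.0]
gripper_width: 0.005
gripper_force: 0.1
```

```bash
cat > t.py <<'E'
from h import *
import sys
im,W=cloud("side"); s=sense(); print(s["tcp_pos"],s["wrist_force"])
im=im.astype(int); m=(im[...,2]>90)&(im[...,2]>im[...,1]*1.5)&(im[...,2]>im[...,0]*2.5)
c=np.array([.593,-.061]);ex=np.array([.992,-.127]);ey=np.array([.127,.992])
for nm,c in dict(a=(.593,-.061),b=(.578,-.188),c=(.495,-.047),d=(.478,-.176)).items():
    u=(W[...,:2]-np.array(c))@ex;v=(W[...,:2]-np.array(c))@ey
    k=m&(abs(u)<.036)&(abs(v)<.05)&(abs(W[...,2]-.085)<.012)
    A=np.c_[u[k],v[k],np.ones(k.sum())];f=np.linalg.lstsq(A,W[k][:,2],rcond=None)[0]
    print(nm,k.sum(),"slope x,y",f[:2].round(3),"z",f[2].round(4))
E
python3 t.py
```

```text
[ 0.57010888 -0.01545945  0.08450254] [ 0.59969414 -0.15242063  0.0064509 ]
a 129 slope x,y [ 0.036 -0.046] z 0.0871
b 425 slope x,y [-0.001 -0.003] z 0.0837
c 1621 slope x,y [ 0.    -0.002] z 0.0835
d 1266 slope x,y [ 0.001 -0.003] z 0.0837
```

Lid_a has tipped about 0.058 rad toward this corner while the others stay level, so it is the rocking lid. A little further should register the gentle bottoming-out force.

Emit:
drive_tool([
  {"tx": 0,"ty": 0,"tz": 0.05,"ax": 0,"ay": 0,"az": 0,"claw": 0},
  {"tx": 0,"ty": 0,"tz": 0,"ax": 0,"ay": 0,"az": 0,"claw": 0},
])

```text
time_s: 4.65
tcp_pos: [0.5702, -0.0155, 0.0843]
ee_rot: [[0.992, -0.127, 0.0], [-0.127, -0.992, -0.0], [0.0, 0.0, -1.0]]
wrist_force: [-0.2, 0.5, 1.9]
gripper_width: 0.008
gripper_force: 0.7
```

Emit:
drive_tool([
  {"tx": 0,"ty": 0,"tz": 0.05,"ax": 0,"ay": 0,"az": 0,"claw": 0},
  {"tx": 0,"ty": 0,"tz": 0,"ax": 0,"ay": 0,"az": 0,"claw": 0},
])

```text
time_s: 4.82
tcp_pos: [0.5702, -0.0154, 0.0841]
ee_rot: [[0.992, -0.127, 0.0], [-0.127, -0.992, -0.0], [0.0, 0.0, -1.0]]
wrist_force: [-1.5, 0.6, 3.8]
gripper_width: 0.003
gripper_force: 1.9
```

Felt: the free corner travelled at near-zero force, then bottomed. The stiff corners are therefore (+x,+y) and (−x,−y). Lift and move to (+x,+y).

Emit:
drive_tool([
  {"tx": 0,"ty": 0,"tz": -0.3,"ax": 0,"ay": 0,"az": 0,"claw": 0},
  {"tx": 0,"ty": 0,"tz": -0.7,"ax": 0,"ay": 0,"az": 0,"claw": 0},
  {"tx": 0,"ty": 0,"tz": -1.0,"ax": 0,"ay": 0,"az": 0,"claw": 0},
  {"tx": 1,"ty": 0,"tz": 0,"ax": 0,"ay": 0,"az": 0,"claw": 0},
  {"tx": 1.8,"ty": 0,"tz": 0,"ax": 0,"ay": 0,"az": 0,"claw": 0},
  {"tx": 1.8,"ty": 0,"tz": 0,"ax": 0,"ay": 0,"az": 0,"claw": 0},
  {"tx": 1,"ty": 0,"tz": 0,"ax": 0,"ay": 0,"az": 0,"claw": 0},
  {"tx": 0,"ty": 0,"tz": 0,"ax": 0,"ay": 0,"az": 0,"claw": 0},
  {"tx": 0,"ty": 0,"tz": 0.2,"ax": 0,"ay": 0,"az": 0,"claw": 0},
  {"tx": 0,"ty": 0,"tz": 0.2,"ax": 0,"ay": 0,"az": 0,"claw": 0},
])

```text
time_s: 5.65
tcp_pos: [0.6252, -0.0226, 0.0993]
ee_rot: [[0.992, -0.128, -0.001], [-0.128, -0.992, 0.0], [-0.001, -0.0, -1.0]]
wrist_force: [0.8, 0.6, -0.7]
gripper_width: 0.004
gripper_force: 0.0
```

Emit:
drive_tool([
  {"tx": 0,"ty": 0,"tz": 0.2,"ax": 0,"ay": 0,"az": 0,"claw": 0},
  {"tx": 0,"ty": 0,"tz": 0.2,"ax": 0,"ay": 0,"az": 0,"claw": 0},
  {"tx": 0,"ty": 0,"tz": 0.2,"ax": 0,"ay": 0,"az": 0,"claw": 0},
  {"tx": 0,"ty": 0,"tz": 0.1,"ax": 0,"ay": 0,"az": 0,"claw": 0},
  {"tx": 0,"ty": 0,"tz": 0.1,"ax": 0,"ay": 0,"az": 0,"claw": 0},
  {"tx": 0,"ty": 0,"tz": 0.1,"ax": 0,"ay": 0,"az": 0,"claw": 0},
  {"tx": 0,"ty": 0,"tz": 0,"ax": 0,"ay": 0,"az": 0,"claw": 0},
])

```text
time_s: 6.23
tcp_pos: [0.6255, -0.0226, 0.0904]
ee_rot: [[0.992, -0.127, -0.0], [-0.127, -0.992, 0.0], [-0.0, 0.0, -1.0]]
wrist_force: [-0.2, -0.2, 0.0]
gripper_width: 0.004
gripper_force: 0.0
```

```bash
python3 t.py; python3 s.py
```

```text
[ 0.62556826 -0.02258872  0.09047832] [ 0.57908986 -0.95897525  0.07107175]
a 1207 slope x,y [-0.001  0.002] z 0.0876
b 1078 slope x,y [ 0.002 -0.002] z 0.0837
c 1616 slope x,y [-0.001 -0.001] z 0.0835
d 1261 slope x,y [ 0.001 -0.002] z 0.0837
6.2833 [ 0.62556826 -0.02258872  0.09047832] [ 0.57908986 -0.95897525  0.07107175] 0.002010542628828616 [[0.992, -0.127, -0.0], [-0.127, -0.992, -0.0], [-0.0, 0.0, -1.0]]
pp [ 0.04 -0.01 -0.95]
mp [-5.55 -0.   -0.95]
pm [ 0.06  8.35 -0.95]
mm [-5.54  8.36 -0.95]
```

The lid has levelled again. Now I press the stiff corner slowly.

Emit:
drive_tool([
  {"tx": 0,"ty": 0,"tz": 0.1,"ax": 0,"ay": 0,"az": 0,"claw": 0},
  {"tx": 0,"ty": 0,"tz": 0.1,"ax": 0,"ay": 0,"az": 0,"claw": 0},
  {"tx": 0,"ty": 0,"tz": 0.1,"ax": 0,"ay": 0,"az": 0,"claw": 0},
  {"tx": 0,"ty": 0,"tz": 0,"ax": 0,"ay": 0,"az": 0,"claw": 0},
])

```text
time_s: 6.62
tcp_pos: [0.6254, -0.0226, 0.0873]
ee_rot: [[0.992, -0.127, -0.001], [-0.127, -0.992, -0.0], [-0.001, 0.0, -1.0]]
wrist_force: [-0.9, -0.1, 0.5]
gripper_width: 0.002
gripper_force: 0.0
```

Emit:
drive_tool([
  {"tx": 0,"ty": 0,"tz": 0.05,"ax": 0,"ay": 0,"az": 0,"claw": 0},
  {"tx": 0,"ty": 0,"tz": 0.05,"ax": 0,"ay": 0,"az": 0,"claw": 0},
  {"tx": 0,"ty": 0,"tz": 0,"ax": 0,"ay": 0,"az": 0,"claw": 0},
])

```text
time_s: 6.87
tcp_pos: [0.6257, -0.0226, 0.0868]
ee_rot: [[0.992, -0.127, 0.0], [-0.127, -0.992, -0.0], [0.0, 0.0, -1.0]]
wrist_force: [-0.1, 0.3, 1.9]
gripper_width: 0.006
gripper_force: 0.7
```

Emit:
drive_tool([
  {"tx": 0,"ty": 0,"tz": 0.05,"ax": 0,"ay": 0,"az": 0,"claw": 0},
  {"tx": 0,"ty": 0,"tz": 0.05,"ax": 0,"ay": 0,"az": 0,"claw": 0},
  {"tx": 0,"ty": 0,"tz": 0,"ax": 0,"ay": 0,"az": 0,"claw": 0},
])

```text
time_s: 7.12
tcp_pos: [0.6257, -0.0226, 0.0867]
ee_rot: [[0.992, -0.127, 0.001], [-0.127, -0.992, -0.0], [0.001, 0.0, -1.0]]
wrist_force: [-1.3, -0.1, 6.2]
gripper_width: 0.005
gripper_force: 2.9
```

Stiff, as expected (6 N, no travel). I continue.

Emit:
drive_tool([
  {"tx": 0,"ty": 0,"tz": 0.05,"ax": 0,"ay": 0,"az": 0,"claw": 0},
  {"tx": 0,"ty": 0,"tz": 0.05,"ax": 0,"ay": 0,"az": 0,"claw": 0},
  {"tx": 0,"ty": 0,"tz": 0,"ax": 0,"ay": 0,"az": 0,"claw": 0},
])

```text
time_s: 7.37
tcp_pos: [0.6258, -0.0226, 0.0861]
ee_rot: [[0.992, -0.127, 0.001], [-0.127, -0.992, -0.0], [0.001, 0.0, -1.0]]
wrist_force: [-2.3, 0.4, 7.2]
gripper_width: 0.005
gripper_force: 3.8
```

Emit:
drive_tool([
  {"tx": 0,"ty": 0,"tz": 0.05,"ax": 0,"ay": 0,"az": 0,"claw": 0},
  {"tx": 0,"ty": 0,"tz": 0,"ax": 0,"ay": 0,"az": 0,"claw": 0},
])

```text
time_s: 7.53
tcp_pos: [0.6258, -0.0226, 0.0857]
ee_rot: [[0.992, -0.127, 0.001], [-0.127, -0.992, -0.0], [0.001, 0.0, -1.0]]
wrist_force: [-3.1, 0.6, 8.0]
gripper_width: 0.009
gripper_force: 3.9
```

Emit:
drive_tool([
  {"tx": 0,"ty": 0,"tz": 0.05,"ax": 0,"ay": 0,"az": 0,"claw": 0},
  {"tx": 0,"ty": 0,"tz": 0,"ax": 0,"ay": 0,"az": 0,"claw": 0},
])

```text
time_s: 7.7
tcp_pos: [0.6258, -0.0226, 0.0853]
ee_rot: [[0.992, -0.127, 0.001], [-0.127, -0.992, -0.0], [0.001, 0.0, -1.0]]
wrist_force: [-2.7, 0.5, 7.6]
gripper_width: 0.004
gripper_force: 4.0
```

Emit:
drive_tool([
  {"tx": 0,"ty": 0,"tz": 0.05,"ax": 0,"ay": 0,"az": 0,"claw": 0},
  {"tx": 0,"ty": 0,"tz": 0.05,"ax": 0,"ay": 0,"az": 0,"claw": 0},
  {"tx": 0,"ty": 0,"tz": 0,"ax": 0,"ay": 0,"az": 0,"claw": 0},
])

```text
time_s: 7.95
tcp_pos: [0.6258, -0.0225, 0.0843]
ee_rot: [[0.992, -0.127, 0.001], [-0.127, -0.992, -0.0], [0.001, 0.0, -1.0]]
wrist_force: [-3.3, 0.8, 8.1]
gripper_width: 0.004
gripper_force: 4.1
```

Emit:
drive_tool([
  {"tx": 0,"ty": 0,"tz": 0.05,"ax": 0,"ay": 0,"az": 0,"claw": 0},
  {"tx": 0,"ty": 0,"tz": 0.05,"ax": 0,"ay": 0,"az": 0,"claw": 0},
  {"tx": 0,"ty": 0,"tz": 0,"ax": 0,"ay": 0,"az": 0,"claw": 0},
])

```text
time_s: 8.2
tcp_pos: [0.6258, -0.0225, 0.0834]
ee_rot: [[0.992, -0.127, 0.001], [-0.127, -0.992, -0.0], [0.001, 0.0, -1.0]]
wrist_force: [-2.9, 1.9, 8.5]
gripper_width: 0.008
gripper_force: 4.2
```

Emit:
drive_tool([
  {"tx": 0,"ty": 0,"tz": 0.05,"ax": 0,"ay": 0,"az": 0,"claw": 0},
  {"tx": 0,"ty": 0,"tz": 0.05,"ax": 0,"ay": 0,"az": 0,"claw": 0},
  {"tx": 0,"ty": 0,"tz": 0,"ax": 0,"ay": 0,"az": 0,"claw": 0},
])

```text
time_s: 8.45
tcp_pos: [0.6259, -0.0225, 0.0833]
ee_rot: [[0.992, -0.126, 0.001], [-0.126, -0.992, -0.001], [0.001, 0.0, -1.0]]
wrist_force: [-5.4, 1.7, 12.0]
gripper_width: 0.004
gripper_force: 6.1
```

Bottomed at 0.0833 m. One small extra press, then across to the opposite stiff corner.

Emit:
drive_tool([
  {"tx": 0,"ty": 0,"tz": 0.05,"ax": 0,"ay": 0,"az": 0,"claw": 0},
  {"tx": 0,"ty": 0,"tz": 0,"ax": 0,"ay": 0,"az": 0,"claw": 0},
  {"tx": 0,"ty": 0,"tz": -0.3,"ax": 0,"ay": 0,"az": 0,"claw": 0},
  {"tx": 0,"ty": 0,"tz": -0.7,"ax": 0,"ay": 0,"az": 0,"claw": 0},
  {"tx": 0,"ty": 0,"tz": -1.4,"ax": 0,"ay": 0,"az": 0,"claw": 0},
  {"tx": -1.1,"ty": 1.6,"tz": 0,"ax": 0,"ay": 0,"az": 0,"claw": 0},
  {"tx": -1.7,"ty": 2.6,"tz": 0,"ax": 0,"ay": 0,"az": 0,"claw": 0},
  {"tx": -1.7,"ty": 2.6,"tz": 0,"ax": 0,"ay": 0,"az": 0,"claw": 0},
  {"tx": -1.1,"ty": 1.6,"tz": 0,"ax": 0,"ay": 0,"az": 0,"claw": 0},
  {"tx": 0,"ty": 0,"tz": 0,"ax": 0,"ay": 0,"az": 0,"claw": 0},
])

```text
time_s: 9.28
tcp_pos: [0.5563, -0.101, 0.1039]
ee_rot: [[0.991, -0.131, -0.003], [-0.131, -0.991, 0.0], [-0.003, 0.0, -1.0]]
wrist_force: [-0.3, 0.1, 0.1]
gripper_width: 0.002
gripper_force: 0.0
```

```bash
python3 t.py; python3 s.py
```

```text
[ 0.55821979 -0.10001872  0.1041781 ] [ 0.52542201  0.29378444 -0.6279263 ]
a 1238 slope x,y [-0.02  -0.028] z 0.0857
b 307 slope x,y [0.013 0.003] z 0.0841
c 1625 slope x,y [-0.    -0.003] z 0.0835
d 1266 slope x,y [ 0.001 -0.002] z 0.0838
9.3333 [ 0.55821979 -0.10001872  0.1041781 ] [ 0.52542201  0.29378444 -0.6279263 ] 0.004431524844267804 [[0.992, -0.13, -0.0], [-0.13, -0.992, 0.0], [-0.0, 0.0, -1.0]]
pp [ 5.72 -8.57  0.41]
mp [ 0.12 -8.54  0.42]
pm [ 5.75 -0.2   0.42]
mm [ 0.16 -0.17  0.42]
```

The (+x,+y) corner stayed down. Now the (−x,−y) corner.

Emit:
drive_tool([
  {"tx": 0,"ty": 0,"tz": 0.2,"ax": 0,"ay": 0,"az": 0,"claw": 0},
  {"tx": 0,"ty": 0,"tz": 0.2,"ax": 0,"ay": 0,"az": 0,"claw": 0},
  {"tx": 0,"ty": 0,"tz": 0.2,"ax": 0,"ay": 0,"az": 0,"claw": 0},
  {"tx": 0,"ty": 0,"tz": 0.2,"ax": 0,"ay": 0,"az": 0,"claw": 0},
  {"tx": 0,"ty": 0,"tz": 0.2,"ax": 0,"ay": 0,"az": 0,"claw": 0},
  {"tx": 0,"ty": 0,"tz": 0.2,"ax": 0,"ay": 0,"az": 0,"claw": 0},
  {"tx": 0,"ty": 0,"tz": 0.1,"ax": 0,"ay": 0,"az": 0,"claw": 0},
  {"tx": 0,"ty": 0,"tz": 0.1,"ax": 0,"ay": 0,"az": 0,"claw": 0},
  {"tx": 0,"ty": 0,"tz": 0,"ax": 0,"ay": 0,"az": 0,"claw": 0},
])

```text
time_s: 10.08
tcp_pos: [0.5593, -0.0987, 0.0898]
ee_rot: [[0.992, -0.127, -0.0], [-0.127, -0.992, -0.0], [-0.0, 0.0, -1.0]]
wrist_force: [0.1, -0.4, -0.6]
gripper_width: 0.005
gripper_force: 0.0
```

Emit:
drive_tool([
  {"tx": 0,"ty": 0,"tz": 0.1,"ax": 0,"ay": 0,"az": 0,"claw": 0},
  {"tx": 0,"ty": 0,"tz": 0.1,"ax": 0,"ay": 0,"az": 0,"claw": 0},
  {"tx": 0,"ty": 0,"tz": 0.05,"ax": 0,"ay": 0,"az": 0,"claw": 0},
  {"tx": 0,"ty": 0,"tz": 0.05,"ax": 0,"ay": 0,"az": 0,"claw": 0},
  {"tx": 0,"ty": 0,"tz": 0,"ax": 0,"ay": 0,"az": 0,"claw": 0},
])

```text
time_s: 10.5
tcp_pos: [0.5593, -0.0988, 0.087]
ee_rot: [[0.992, -0.128, -0.0], [-0.128, -0.992, -0.0], [-0.0, 0.0, -1.0]]
wrist_force: [-0.7, -0.6, -0.1]
gripper_width: 0.004
gripper_force: 0.0
```

Emit:
drive_tool([
  {"tx": 0,"ty": 0,"tz": 0.05,"ax": 0,"ay": 0,"az": 0,"claw": 0},
  {"tx": 0,"ty": 0,"tz": 0.05,"ax": 0,"ay": 0,"az": 0,"claw": 0},
  {"tx": 0,"ty": 0,"tz": 0,"ax": 0,"ay": 0,"az": 0,"claw": 0},
])

```text
time_s: 10.75
tcp_pos: [0.5594, -0.0988, 0.0866]
ee_rot: [[0.992, -0.127, 0.0], [-0.127, -0.992, -0.0], [0.0, 0.0, -1.0]]
wrist_force: [-2.1, 0.2, 4.7]
gripper_width: 0.002
gripper_force: 2.1
```

Emit:
drive_tool([
  {"tx": 0,"ty": 0,"tz": 0.05,"ax": 0,"ay": 0,"az": 0,"claw": 0},
  {"tx": 0,"ty": 0,"tz": 0.05,"ax": 0,"ay": 0,"az": 0,"claw": 0},
  {"tx": 0,"ty": 0,"tz": 0.05,"ax": 0,"ay": 0,"az": 0,"claw": 0},
  {"tx": 0,"ty": 0,"tz": 0.05,"ax": 0,"ay": 0,"az": 0,"claw": 0},
  {"tx": 0,"ty": 0,"tz": 0,"ax": 0,"ay": 0,"az": 0,"claw": 0},
])

```text
time_s: 11.17
tcp_pos: [0.5594, -0.0988, 0.0851]
ee_rot: [[0.992, -0.127, 0.0], [-0.127, -0.992, -0.0], [0.0, 0.0, -1.0]]
wrist_force: [-1.8, 0.6, 7.8]
gripper_width: 0.006
gripper_force: 3.5
```

Emit:
drive_tool([
  {"tx": 0,"ty": 0,"tz": 0.05,"ax": 0,"ay": 0,"az": 0,"claw": 0},
  {"tx": 0,"ty": 0,"tz": 0.05,"ax": 0,"ay": 0,"az": 0,"claw": 0},
  {"tx": 0,"ty": 0,"tz": 0.05,"ax": 0,"ay": 0,"az": 0,"claw": 0},
  {"tx": 0,"ty": 0,"tz": 0,"ax": 0,"ay": 0,"az": 0,"claw": 0},
])

```text
time_s: 11.5
tcp_pos: [0.5594, -0.0989, 0.0836]
ee_rot: [[0.992, -0.127, 0.0], [-0.127, -0.992, -0.0], [0.001, 0.0, -1.0]]
wrist_force: [-2.5, 0.2, 7.4]
gripper_width: 0.008
gripper_force: 3.6
```

Emit:
drive_tool([
  {"tx": 0,"ty": 0,"tz": 0.05,"ax": 0,"ay": 0,"az": 0,"claw": 0},
  {"tx": 0,"ty": 0,"tz": 0.05,"ax": 0,"ay": 0,"az": 0,"claw": 0},
  {"tx": 0,"ty": 0,"tz": 0,"ax": 0,"ay": 0,"az": 0,"claw": 0},
])

```text
time_s: 11.75
tcp_pos: [0.5594, -0.0989, 0.0828]
ee_rot: [[0.992, -0.127, 0.0], [-0.127, -0.992, -0.0], [0.001, 0.0, -1.0]]
wrist_force: [-2.7, 0.5, 7.8]
gripper_width: 0.008
gripper_force: 4.0
```

Emit:
drive_tool([
  {"tx": 0,"ty": 0,"tz": 0.05,"ax": 0,"ay": 0,"az": 0,"claw": 0},
  {"tx": 0,"ty": 0,"tz": 0.05,"ax": 0,"ay": 0,"az": 0,"claw": 0},
  {"tx": 0,"ty": 0,"tz": 0,"ax": 0,"ay": 0,"az": 0,"claw": 0},
])

```text
time_s: 12.0
tcp_pos: [0.5595, -0.0989, 0.0827]
ee_rot: [[0.992, -0.127, 0.001], [-0.127, -0.992, -0.001], [0.001, 0.001, -1.0]]
wrist_force: [-4.6, 1.4, 11.3]
gripper_width: 0.009
gripper_force: 6.4
```

Emit:
drive_tool([
  {"tx": 0,"ty": 0,"tz": 0.05,"ax": 0,"ay": 0,"az": 0,"claw": 0},
  {"tx": 0,"ty": 0,"tz": 0,"ax": 0,"ay": 0,"az": 0,"claw": 0},
])

```text
time_s: 12.17
tcp_pos: [0.5595, -0.0989, 0.0827]
ee_rot: [[0.992, -0.127, 0.001], [-0.127, -0.992, -0.001], [0.001, 0.001, -1.0]]
wrist_force: [-6.2, 1.8, 15.1]
gripper_width: 0.005
gripper_force: 7.6
```

Bottomed hard. I back off vertically and check.

Emit:
drive_tool([
  {"tx": 0,"ty": 0,"tz": -0.3,"ax": 0,"ay": 0,"az": 0,"claw": 0},
  {"tx": 0,"ty": 0,"tz": -0.7,"ax": 0,"ay": 0,"az": 0,"claw": 0},
  {"tx": 0,"ty": 0,"tz": -1.5,"ax": 0,"ay": 0,"az": 0,"claw": 0},
  {"tx": 0,"ty": 0,"tz": -3,"ax": 0,"ay": 0,"az": 0,"claw": 0},
  {"tx": 0,"ty": 0,"tz": -3,"ax": 0,"ay": 0,"az": 0,"claw": 0},
  {"tx": 0,"ty": 0,"tz": -3,"ax": 0,"ay": 0,"az": 0,"claw": 0},
  {"tx": -1,"ty": -1,"tz": -2,"ax": 0,"ay": 0,"az": 0,"claw": 0},
  {"tx": -2,"ty": -2.5,"tz": 0,"ax": 0,"ay": 0,"az": 0,"claw": 0},
  {"tx": -2,"ty": -2.5,"tz": 0,"ax": 0,"ay": 0,"az": 0,"claw": 0},
  {"tx": -2,"ty": -2.5,"tz": 0,"ax": 0,"ay": 0,"az": 0,"claw": 0},
])

```text
time_s: 13.0
tcp_pos: [0.5002, -0.0048, 0.2153]
ee_rot: [[0.992, -0.129, 0.001], [-0.129, -0.992, 0.001], [0.001, -0.001, -1.0]]
wrist_force: [-0.2, 1.2, 0.9]
gripper_width: 0.009
gripper_force: 0.0
```

Emit:
drive_tool([
  {"tx": -2,"ty": -3,"tz": 0,"ax": 0,"ay": 0,"az": 0,"claw": 0},
  {"tx": -2,"ty": -3,"tz": 0,"ax": 0,"ay": 0,"az": 0,"claw": 0},
  {"tx": -2,"ty": -3,"tz": 0,"ax": 0,"ay": 0,"az": 0,"claw": 0},
  {"tx": -1,"ty": -3,"tz": 0,"ax": 0,"ay": 0,"az": 0,"claw": 0},
  {"tx": 0,"ty": -3,"tz": 0,"ax": 0,"ay": 0,"az": 0,"claw": 0},
  {"tx": 0,"ty": -3,"tz": 0,"ax": 0,"ay": 0,"az": 0,"claw": 0},
  {"tx": 0,"ty": -3,"tz": 0,"ax": 0,"ay": 0,"az": 0,"claw": 0},
  {"tx": 0,"ty": -1,"tz": 0,"ax": 0,"ay": 0,"az": 0,"claw": 0},
  {"tx": 0,"ty": 0,"tz": 0,"ax": 0,"ay": 0,"az": 0,"claw": 0},
])

```text
time_s: 13.75
tcp_pos: [0.4596, 0.2237, 0.2146]
ee_rot: [[0.992, -0.125, -0.0], [-0.125, -0.992, -0.0], [-0.0, 0.0, -1.0]]
wrist_force: [0.7, -0.7, 0.3]
gripper_width: 0.002
gripper_force: 0.0
```

```bash
python3 t.py; python3 - <<'E'
from h import *
im,W=cloud("top"); cv2.imwrite("pics/top1.png",im[...,::-1])
E
```

```text
[0.45918752 0.2221866  0.21453335] [-0.56015483 -0.71106971  1.09913831]
a 0 slope x,y [0. 0.] z 0.0
b 0 slope x,y [0. 0.] z 0.0
c 0 slope x,y [0. 0.] z 0.0
d 0 slope x,y [0. 0.] z 0.0
```

View pics/top1.png

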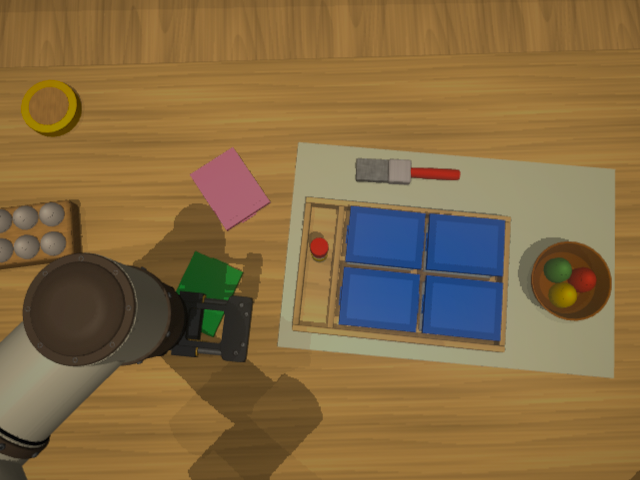

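The top view shows all four lids clear of the hand, and the glue stick (319,247), bowl (571,280) and brush (408,171) where they were. The arm hides the lids from the side camera, so I measure from the top one.

```bash
sed 's/"side"/"top"/' t.py > tt.py; python3 tt.py
```

```text
[0.45904669 0.2207318  0.21475013] [ 0.35478416  0.16486263 -0.26722193]
a 2763 slope x,y [0.003 0.003] z 0.0832
b 2778 slope x,y [0.002 0.   ] z 0.0829
c 2920 slope x,y [0.001 0.004] z 0.0831
d 2936 slope x,y [0.002 0.003] z 0.0829
```

Lid_a is now level and at the same height as the other three (0.083 m).

```bash
python3 -c "from station import *; print(finish_job())"
```

```text
the job is handed in; nothing more can be done
None
```

The far-left lid (lid_a) was the loose one: it rocked under a light press, and pressing its two stiff corners snapped it down flat, level with the other three; the hand is clear and the job is handed in.

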